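Send the blue tube carrier round the bent rail to the green stop

TASK

Slide the blue ring carrier along its bent wire rail, round both corners, until it is up against the green stop, then let go of it and leave it hanging there. Leave the orange carrier on the short straight rail where it is.

Things in the scene. Friction and masses are not known exactly. Their poses are not given: they have to be found in the camera images.
- blue_carrier: Blue ring hanging loose on the bent wire near its white stop: outside 40, hole 24, 16 thick, about 60 g; a rigid tube (13 wide, 33 long) hangs below it. Origin: centre of the hole; x along the wire to the green stop, z up. It hangs 8 below the wire's centre, so it has 16 of play upwards, 8 sideways once lifted 8. Grip from above across the 40 mm, a finger each side of the wire.
- rail: Fixed bent rail: level 8 mm steel wire, centre 120 above the bench, white base plate 260x100x12, a post behind each end disc only. Origin: base underside centre; z up. Wire in this frame (x, y mm): white stop (-108.5,-30.3), corner (-17.5,-30.3), corner (17.5,30.3), green stop (108.5,30.3): 60 deg left, then 60 right, corners rounded to 30 radius (17 either side).
- green_stop (a point): Centre of the inner face of the green stop disc (30 across, 6 thick), where the wire enters it, 120 above the bench; at (108.5, 30.3, 120) mm in the rail's frame, with the rail's axes. With the blue carrier against it, the carrier's origin is 8 mm short of this point along x and 8 mm lower.
- orange_carrier: Orange carrier of the same shape and origin, hanging on a separate short straight rail (120 mm of wire along its x axis, 120 above the bench, between two grey discs, base plate 160x80) on the other side of the bench. To be left alone.

How it is judged:
By the outcome, as a careful person would: the job done as asked, in the order asked, and still so for the second after the job is handed in, with the robot touching nothing.
It also fails if it takes over 42 s, if anything falls off the work surface, if the arm or the gripper's body presses on something with over 40 N, if the wrist force passes 120 N, or if a joint passes its speed limit or range.

ROBOT

A 6-joint arm with a two-finger parallel gripper is mounted at the origin on the work surface. World frame = base frame: x ahead of the robot, y to its left, z up, the work surface at z = 0. Lengths are in m, angles in rad, forces in N, time in s.
With the tool pointing down it reaches from about 0.3 to 0.875 m from the base axis. Payload 4.2 kg.
Tool frame: the origin (TCP) lies at the very end of the fingers, on their centre line; the grasp point (between the pads) lies 19 mm behind it; z points along the fingers, y is the line along which they close (so a half turn about z gives the same grasp; the last joint's range is limited). The gripper opens to 85 mm and grips with 20 to 120 N. Pads are 22 mm wide; open, the fingers measure 114 mm over their backs; the gripper's body (76 mm by 85 mm) begins 54 mm behind the grasp point. The pads swing forward as they close: fully open they stand 13 mm farther back than shut.
Start: joints at [-1.16, 0.32, 1.565, -0, 1.257, -0.02], TCP at [0.24, -0.522, 0.231] pointing down, gripper open.
Joint ranges: [-3.11, 3.11], [-0.84, 2.01], [0.21, 2.61], [-1.34, 4.49], [0.05, 2.63], [-2.56, 2.56]. Speed limits (rad/s): [2.57, 2.57, 3.14, 3.14, 3.14, 3.14].

INTERFACE

Orientations are given as a rotation vector (axis times angle).
In Python, from rig import r, jaws, kinematics, monitor, optics, hand_in gives the robot as it stands. Calls block until the motion is done:
- r.movep(position, orientation): joint-space move of the TCP to a pose.
- r.movel(position, ori=None, feed=0.15, max_force=None): straight line of the TCP; ori=None keeps the orientation; feed is the mean speed in m/s. With max_force (N) it stops when the force on the tool has changed by that much, and returns True; else False.
- r.movej(angles): joint-space move.
- jaws.grip(opening, force=None): opening from 0.0 (shut) to 1.0 (fully open); force is the grip in N (None keeps the last); returns when the fingers have stopped.
- r.dwell(seconds).
- kinematics.inverse_kinematics(position, orientation): joint angles nearest the present ones, or None.
- monitor.read_state(): the state.
- optics.camera(name): name is "side" or "top" or "wrist"; returns (picture, depth): 420x560x3 uint8, red, green, blue; 420x560 float32, m along the optical axis (not along the pixel's ray), 0 where there is no reading.
- optics.camera_params(name): a dict with "fx", "fy", "cx", "cy" (pixels), "pose" (4x4, takes a point from camera to world coordinates). Camera axes: x right, y up, looking along -z (the intrinsics and any distortion apply to the point x, -y, -z); pixel columns grow to the right and rows downward; lengths in m; the calibration is good to about 2 mm. A picture is of the moment at which its call begins: read the wrist's pose just before it. camera_params takes no time and is no camera call; for the wrist camera it gives the pose at the moment of the call.
A pose or a line that the arm cannot do raises r.Unreachable and nothing moves.
- hand_in(): hands the job in; it is judged then, once.
Trained networks look in the newest picture that a camera, given by its name, has taken for a name from the list of things; names that differ only in an ending like _2 or _b are one class to them, and where a whole thing is asked for, a point or a joint stands for the part that bears it (a point fixed in the world has none). Each returns a list of dicts, best first, with "p" (0 to 1); they miss things now and then, are a little off and sometimes report something else, mostly with a low value. They report only what shows in the picture. A call takes as long as a camera call.
- optics.cut_out(camera, query): "mask" (420x560 bool, what is visible of it) and "rect" ([left, top, width, height] in pixels, round what is visible of it).
The state is a dict: "t": time; "qpos": joint angles; "joint_velocities": joint speeds; "joint_efforts": joint torques, N m; "ee_pos": TCP position; "eef_rot": TCP orientation; "wrist_force": force on the tool from outside, world axes, zero at the start; "wrist_torque": the same for the moment, N m; "finger_gap": opening from 0.0 (shut) to 1.0 (fully open); "gripper_force": force on a finger pad.
Only numpy, scipy, OpenCV 4.12 (cv2) and the standard library are available. Lean on these libraries where they do the work, as an engineer would, in place of code of your own. Each camera call takes 0.05 s, during which the arm holds its last target. There are 200 camera calls.

## Working session

There is one attempt and no reset: what is moved stays moved. The work goes in short steps, each a Python script; the robot and the scene stay as the last script left them, time stands still between calls to the robot, and variables do not carry over. Pictures are saved under pics/ and viewed, at most 10 in all, crops included, and the job is handed in when it is done.

```bash
ls; mkdir -p pics
cat > h.py <<'E'
from rig import r, jaws, kinematics, monitor, optics, hand_in
import numpy as np, cv2
def cloud(cam,P=None):
    P=P or optics.camera_params(cam); pic,d=optics.camera(cam)
    v,u=np.mgrid[0:420,0:560]
    c=np.stack([(u-P['cx'])/P['fx']*d,-(v-P['cy'])/P['fy']*d,-d],-1)
    return pic,d,c@P['pose'][:3,:3].T+P['pose'][:3,3]
E
python3 - <<'E'
from h import *
ims=[]
for c in ('top','side'):
    P=optics.camera_params(c); print(c,{k:(np.round(v,3).tolist()) for k,v in P.items()})
    pic,d,W=cloud(c); ims.append(pic); np.save(c+'.npy',W)
    cv2.imwrite(f'pics/{c}0.png',pic[...,::-1])
    for q in ('blue_carrier','orange_carrier','rail'):
        for o in optics.cut_out(c,q)[:2]:
            w=W[o['mask']&(d>0)]
            print(c,q,round(o['p'],2),o['rect'],np.median(w,0).round(3),w.min(0).round(3),w.max(0).round(3))
print(monitor.read_state()['t'])
E
```

```text
pics
rig.py
top {'fx': 509.685, 'fy': 509.685, 'cx': 292.576, 'cy': 204.309, 'pose': [[0.009, 0.99, -0.14, 0.396], [-1.0, 0.011, 0.012, 0.03], [0.013, 0.14, 0.99, 0.995], [0.0, 0.0, 0.0, 1.0]]}
top blue_carrier 0.85 [431.7, 162.3, 15.6, 24.5] [ 0.576 -0.24   0.128] [ 0.56  -0.254  0.077] [ 0.596 -0.229  0.136]
top orange_carrier 0.72 [205.6, 167.6, 15.4, 24.2] [0.56  0.158 0.13 ] [0.543 0.147 0.097] [0.581 0.17  0.136]
top rail 0.97 [332.8, 154.3, 145.3, 96.5] [ 0.53  -0.194  0.014] [ 0.443 -0.345 -0.   ] [ 0.637 -0.063  0.139]
side {'fx': 406.344, 'fy': 406.344, 'cx': 280.269, 'cy': 213.462, 'pose': [[-0.986, 0.137, -0.095, 0.452], [-0.166, -0.756, 0.633, 0.551], [0.015, 0.64, 0.769, 0.773], [0.0, 0.0, 0.0, 1.0]]}
side blue_carrier 0.69 [270.2, 131.3, 15.3, 22.6] [ 0.581 -0.236  0.112] [ 0.56  -0.41  -0.002] [ 0.609 -0.208  0.133]
side orange_carrier 0.74 [240.8, 260.3, 21.3, 22.4] [0.565 0.165 0.125] [0.544 0.084 0.011] [0.605 0.175 0.134]
side rail 0.63 [265.8, 118.4, 60.2, 103.4] [ 0.526 -0.178  0.012] [ 0.442 -0.428 -0.004] [ 0.632 -0.058  0.137]
0.4
```

```bash
python3 -c "
import cv2
a=cv2.imread('pics/top0.png')[130:270,310:500];b=cv2.imread('pics/side0.png')[90:250,220:380]
a=cv2.resize(a,(570,420),interpolation=2);cv2.imwrite('pics/a.png',a)
cv2.imwrite('pics/b.png',cv2.resize(b,(480,480),interpolation=2))"
```

```text
(no output)
```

View pics/a.png

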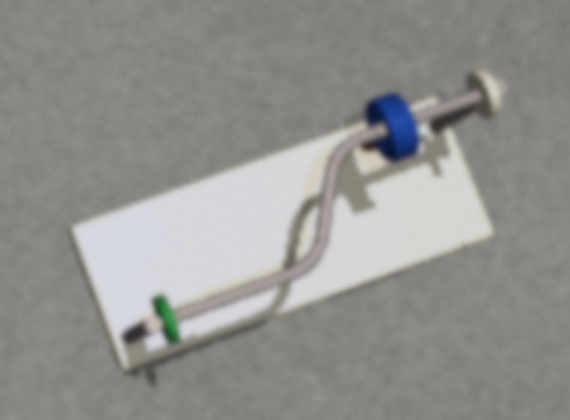

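View pics/b.png

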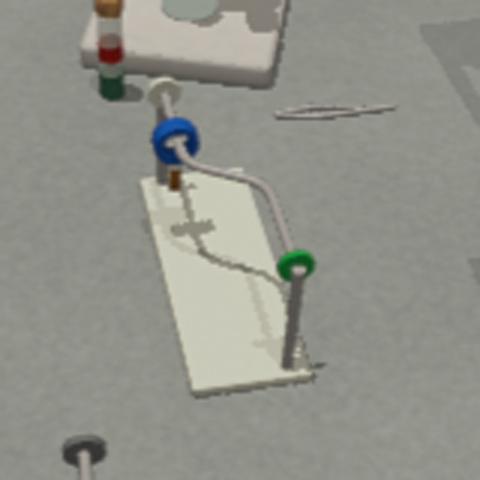

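The crops show the bent wire with the blue ring at top-picture px ≈(441,172), the green stop at ≈(365,236) and the white stop at ≈(472,161). Next I fit the rail pose to the wire points.

```bash
cat >> h.py <<'E'
from scipy.optimize import least_squares
from scipy.spatial import cKDTree
def path():
    "wire centre line in the rail frame, ~0.5 mm steps: points, tangent angle"
    R=.03; a=np.pi/3; t=R*np.tan(a/2); u=np.array([np.cos(a),np.sin(a)])
    A=np.array([-.0175,-.0303]);B=-A; s=np.linspace(0,1,70)[:,None]
    x=np.array([1,0.]); p=[]; 
    p.append((np.array([-.1085,-.0303])*(1-s)+(A-t*x)*s))
    th=(s*a)[:,0]; p.append(A-t*x+R*np.c_[np.sin(th),1-np.cos(th)])
    p.append((A+t*u)*(1-s)+(B-t*u)*s)
    p.append(-p[1][::-1]); p.append(-p[0][::-1])
    p=np.vstack(p); k=np.r_[True,np.linalg.norm(np.diff(p,axis=0),axis=1)>1e-6]; p=p[k]
    d=np.cumsum(np.r_[0,np.linalg.norm(np.diff(p,axis=0),axis=1)])
    S=np.arange(0,d[-1],.0005); p=np.c_[np.interp(S,d,p[:,0]),np.interp(S,d,p[:,1])]
    g=np.gradient(p,axis=0); return S,p,np.arctan2(g[:,1],g[:,0])
def w2(q,p):
    c,s=np.cos(q[2]),np.sin(q[2]); return p@np.array([[c,s],[-s,c]])+q[:2]
def fit(pts,q0,free=None):
    S,p,_=path(); f=lambda q: cKDTree(w2(q,p)).query(pts)[0]
    s=least_squares(f,q0,loss='soft_l1',f_scale=.003,x_scale=[.01,.01,.05],diff_step=1e-4)
    return s.x,np.median(f(s.x))
E
cat > fit0.py <<'E'
from h import *
W=np.load('top.npy');pic=cv2.imread('pics/top0.png').astype(int)
b,g,rr=[pic[...,i] for i in range(3)]
grey=(abs(b-rr)<45)&(abs(g-rr)<35)
roi=(W[...,0]>.42)&(W[...,0]<.66)&(W[...,1]>-.37)&(W[...,1]<-.03)
m=roi&grey&(W[...,2]>.112)&(W[...,2]<.128)
pts=W[m][:,:2]; 
G=W[roi&(g>rr+30)&(g>b+30)&(W[...,2]>.08)]; B=W[roi&(b>rr+50)&(W[...,2]>.1)]
print(len(pts),'z',np.median(W[m][:,2]),'green',np.median(G,0).round(4),'blue',np.median(B,0).round(4),B.min(0).round(3),B.max(0).round(3))
pl=W[roi&(abs(W[...,2]-.012)<.005)&(rr>170)][:,:2]
(c,sz,a)=cv2.minAreaRect(pl.astype(np.float32));print('plate',c,sz,a)
best=None
for y in np.arange(1.2,2.4,.2):
    q,e=fit(pts,[c[0],c[1],y]); print(q.round(4),e)
    if best is None or e<best[1]: best=(q,e)
q=best[0];np.save('q.npy',q); print('green pred',w2(q,np.array([[.1085,.0303],[-.1085,-.0303]])))
S,p,t=path(); d,i=cKDTree(w2(q,p)).query(np.median(B,0)[:2]); print('blue s',S[i],d,S[-1])
E
python3 fit0.py
```

```text
735 z 0.1243002744762961 green [ 0.4654 -0.1053  0.1337] blue [ 0.5786 -0.2409  0.13  ] [ 0.562 -0.252  0.102] [ 0.596 -0.229  0.136]
plate (0.532533586025238, -0.19975093007087708) (0.09868177026510239, 0.2586451768875122) 20.22032928466797
[ 0.5309 -0.198   1.9197] 0.0024845486132673207
[ 0.5309 -0.198   1.9197] 0.0024836184483118967
[ 0.5309 -0.198   1.9197] 0.002483189435775478
[ 0.5309 -0.198   1.9197] 0.002484132812368777
[ 0.5309 -0.198   1.9197] 0.002483514824984842
[ 0.5309 -0.198   1.9197] 0.002483332675851196
green pred [[ 0.46531565 -0.10636198]
 [ 0.59645209 -0.2895684 ]]
blue s 0.052000000000000005 0.00020199211936520114 0.2455
```

```bash
cat >> h.py <<'E'
from scipy.spatial.transform import Rotation
def pose(s,z,q,flip,path_=path()):
    S,p,t=path_; i=np.interp(s,S,np.arange(len(S)))
    xy=w2(q,np.array([[np.interp(s,S,p[:,0]),np.interp(s,S,p[:,1])]]))[0]
    if s>S[-1]: xy=xy+(s-S[-1])*np.array([np.cos(q[2]),np.sin(q[2])])
    f=q[2]+np.interp(s,S,t)+np.pi*flip; c,n=np.cos(f),np.sin(f)
    R=np.array([[c,n,0],[n,-c,0],[0,0,-1]])
    return [*xy,z],Rotation.from_matrix(R).as_rotvec()
E
python3 - <<'E'
from h import *
q=np.load('q.npy'); W=np.load('top.npy');pic=cv2.imread('pics/top0.png').astype(int)
m=(pic[...,0]>pic[...,2]+50)&(W[...,2]>.1)&(W[...,1]<-.2)&(W[...,1]>-.3)
L=(W[m][:,:2]-q[:2])@np.array([[np.cos(q[2]),-np.sin(q[2])],[np.sin(q[2]),np.cos(q[2])]])
print('along',np.percentile(L[:,0]+.1085,[0,5,50,95,100]).round(4),'lat',np.percentile(L[:,1]+.0303,[0,5,50,95,100]).round(4), 'top only',(L[W[m][:,2]>.128][:,0]+.1085).mean())
hi=(W[...,2]>.15)&(abs(W[...,1])<.7); print('high',W[hi].min(0) if hi.any() else 0,W[hi].max(0) if hi.any() else 0)
for fl in (0,1):
    for s in (.05,.08,.12,.16,.24):
        for z in (.09,.2):
            j=kinematics.inverse_kinematics(*pose(s,z,q,fl)); print(fl,s,z,None if j is None else np.round(j,2))
E
```

```text
along [0.043  0.0447 0.0517 0.0587 0.0594] lat [-0.0191 -0.0158  0.0005  0.0147  0.0168] top only 0.051419411233516496
high [ 0.39554674 -0.45133427  0.15027619] [0.88700582 0.02968086 0.99477785]
0 0.05 0.09 [-0.41  0.51  1.63 -0.    1.   -0.76]
0 0.05 0.2 [-0.41  0.42  1.49 -0.    1.23 -0.76]
0 0.08 0.09 [-0.38  0.49  1.68 -0.    0.97 -0.94]
0 0.08 0.2 [-0.38  0.39  1.54 -0.    1.21 -0.94]
0 0.12 0.09 [-0.38  0.43  1.77 -0.    0.93 -1.77]
0 0.12 0.2 [-0.38  0.33  1.63  0.    1.18 -1.77]
0 0.16 0.09 [-0.38  0.38  1.87 -0.    0.89 -1.12]
0 0.16 0.2 [-0.38  0.27  1.72 -0.    1.15 -1.12]
0 0.24 0.09 [-0.26  0.32  1.98 -0.    0.85 -0.61]
0 0.24 0.2 [-0.26  0.2   1.82 -0.    1.12 -0.61]
1 0.05 0.09 [-0.41  0.51  1.63 -0.    1.    2.38]
1 0.05 0.2 [-0.41  0.42  1.49 -0.    1.23  2.38]
1 0.08 0.09 [-0.38  0.49  1.68 -0.    0.97  2.2 ]
1 0.08 0.2 [-0.38  0.39  1.54 -0.    1.21  2.2 ]
1 0.12 0.09 [-0.38  0.43  1.77 -0.    0.93  1.37]
1 0.12 0.2 [-0.38  0.33  1.63 -0.    1.18  1.37]
1 0.16 0.09 [-0.38  0.38  1.87 -0.    0.89  2.02]
1 0.16 0.2 [-0.38  0.27  1.72 -0.    1.15  2.02]
1 0.24 0.09 [-0.26  0.32  1.98 -0.    0.85  2.53]
1 0.24 0.2 [-0.26  0.2   1.82 -0.    1.12  2.53]
```

Run:
```python
from h import *
for c in('top','side'):
    W=np.load(c+'.npy'); m=(W[...,2]>.14)&(W[...,2]<.9)
    n,l,st,ce=cv2.connectedComponentsWithStats(m.astype(np.uint8))
    for i in range(1,n):
        if st[i,4]>8: w=W[l==i]; print(c,st[i],w.min(0).round(2),w.max(0).round(2))
q=np.load('q.npy')
p0=monitor.read_state()['ee_pos']; r.movel([p0[0],p0[1],.32],feed=.25)
r.movep(*pose(.051,.32,q,0)); r.dwell(.1)
P=optics.camera_params('wrist'); pic,d,W=cloud('wrist',P); cv2.imwrite('pics/w1.png',pic[...,::-1]); np.save('w1.npy',W)
s=monitor.read_state(); print(s['t'],s['ee_pos'])
pc=pic.astype(int); rr,g,b=[pc[...,i] for i in range(3)]
near=(W[...,2]>.112)&(W[...,2]<.128)&(abs(b-rr)<45)&(abs(g-rr)<35)&(abs(W[...,0]-q[0])<.12)&(abs(W[...,1]-q[1])<.13)
print(near.sum(), q, fit(W[near][:,:2],q) if near.sum()>100 else 0)
B=W[(b>rr+50)&(W[...,2]>.12)&(W[...,2]<.14)]; print('blue',B.mean(0),len(B), pose(.051,.1,q,0)[0])
```

```text
top [497   0  18   6  70] [ 0.88 -0.37  0.14] [ 0.89 -0.35  0.16]
top [552   0   8  17 101] [ 0.86 -0.46  0.14] [ 0.89 -0.44  0.16]
top [  0  59  12  97 503] [0.6  0.51 0.14] [0.77 0.53 0.15]
top [  0 163   2   7   9] [0.57 0.51 0.14] [0.58 0.52 0.14]
side [ 0  0 14 11 73] [ 1.61 -0.77  0.14] [ 1.62 -0.68  0.16]
side [ 266    0   46   54 1983] [ 0.45 -0.7   0.14] [0.68 0.55 0.77]
side [ 413    0   43   55 1420] [ 0.2  -0.59  0.24] [0.45 0.55 0.77]
side [  466     0    94   284 19097] [ 0.   -0.11  0.14] [0.45 0.55 0.77]
side [182  58  13  14 140] [ 0.45 -0.47  0.14] [0.9  0.55 0.77]
side [163  77  14  14 157] [ 0.88 -0.38  0.14] [ 0.92 -0.34  0.16]
side [ 59 234  24  21 372] [0.45 0.16 0.14] [0.92 0.55 0.77]
2.675 [ 0.57843203 -0.24273104  0.32008189]
1768 [ 0.53088387 -0.19796519  1.91971318] (array([ 0.53261441, -0.19908352,  1.92331607]), np.float64(0.002278330563874109))
blue [ 0.57994913 -0.23996429  0.12830825] 349 [np.float64(0.5790162083410615), np.float64(-0.2416414816374073), 0.1]
```

View pics/w1.png

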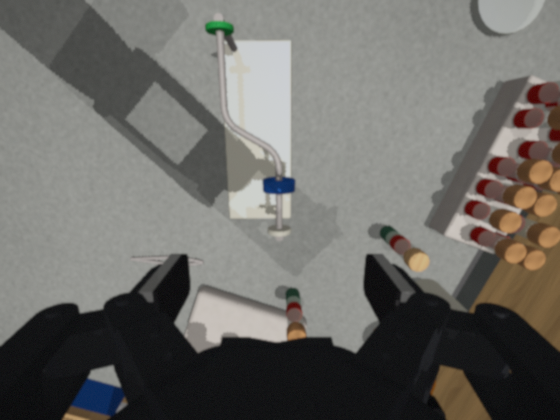

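The wrist view shows the ring at px (279,186) between the fingers and the green stop at (219,28). Its fit agrees with the top camera to about 2 mm, so I average the two and grasp.

Run:
```python
from h import *
q=np.load('q.npy'); q=(q+np.array([.5326,-.1991,1.9233]))/2; np.save('q.npy',q); print(q)
p,o=pose(.051,.16,q,0); r.movep(p,o)
print(r.movel([p[0],p[1],.090],feed=.12,max_force=8))
jaws.grip(0.2,30); s=monitor.read_state(); print(s['t'],s['finger_gap'],s['gripper_force'],s['wrist_force'],s['ee_pos'])
f=r.movel([p[0],p[1],.098],feed=.04,max_force=6); s=monitor.read_state(); print(f,s['t'],s['wrist_force'],s['finger_gap'])
P=optics.camera_params('wrist');pic,d,W=cloud('wrist',P);cv2.imwrite('pics/w2.png',pic[...,::-1])
pic,d,W=cloud('side');cv2.imwrite('pics/s2.png',cv2.resize(pic[90:250,220:380,::-1],(480,480),interpolation=2))
```

```text
[ 0.53174194 -0.1985326   1.92150659]
False
4.5833 0.4615147760573752 29.892955273389816 [-0.45779519 -0.37963125  2.94320336] [ 0.580177   -0.24228362  0.09074378]
False 4.9333 [ 0.75561997 -0.18929439 -0.39151006] 0.4615829565117644
```

View pics/w2.png

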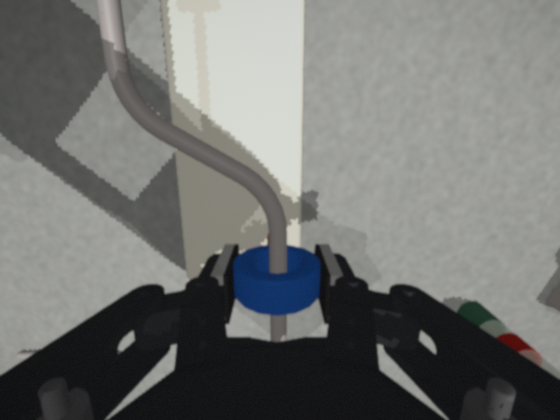

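The ring (px 278,278) is centred between the pads with the wire through the middle of the hole, and the gap matches 40 mm. I now follow the rail with a force guard.

```bash
cat > go.py <<'E'
from h import *
import sys
q=np.load('q.npy'); s0=float(sys.argv[1]); z=.098
ws=[w for w in [.066,.074,.0803,.0866,.0929,.0992,.1055,.1235,.14,.1463,.1526,.1589,.1652,.1715,.20,.225] if w>s0]
for w in ws:
    p,o=pose(w,z,q,0); d=np.linalg.norm(np.subtract(p,monitor.read_state()['ee_pos']))
    hit=r.movel(p,o,feed=.02 if .07<w<.172 and d<.01 else .04,max_force=7); st=monitor.read_state()
    print(w,hit,round(st['t'],2),np.round(st['wrist_force'],1),round(st['finger_gap'],3))
    if hit: break
E
python3 go.py .051
```

```text
0.066 False 5.56 [-0.6 -0.1 -0.5] 0.459
0.074 False 6.11 [-0.6 -0.7 -0.7] 0.459
0.0803 False 6.58 [-0.1 -0.2 -0.1] 0.46
0.0866 False 7.04 [-0.2 -0.5 -0.5] 0.464
0.0929 False 7.51 [ 0.9  0.1 -0.4] 0.46
0.0992 False 7.97 [ 0.  -0.1 -1.1] 0.457
0.1055 False 8.44 [-0.3 -1.3 -0.4] 0.462
0.1235 False 9.04 [-0.7  0.1 -1.2] 0.463
0.14 False 9.6 [-0.5  0.7 -0.7] 0.461
0.1463 False 10.07 [ 0.1 -1.1 -0.9] 0.46
0.1526 False 10.53 [ 0.5 -0.2 -0.1] 0.461
0.1589 False 11.0 [ 0.1 -0.  -0.4] 0.459
0.1652 False 11.47 [-0.6  0.7  0.5] 0.462
0.1715 False 11.93 [ 0.  -0.7 -0.9] 0.46
0.2 False 12.79 [ 0.3 -0.1 -0.7] 0.463
0.225 False 13.57 [ 0.3 -0.2 -0.5] 0.464
```

Run:
```python
from h import *
q=np.load('q.npy'); p,o=pose(.246,.098,q,0)
h=r.movel(p,o,feed=.015,max_force=5); st=monitor.read_state(); e=st['ee_pos']
L=(np.array(e[:2])-q[:2])@[np.cos(q[2]),np.sin(q[2])]
print(h,st['t'],np.round(st['wrist_force'],1),e,'short of stop',.1085-L)
h=r.movel([e[0],e[1],.0895],feed=.02,max_force=4); st=monitor.read_state(); print(h,st['t'],np.round(st['wrist_force'],1),st['ee_pos'])
cv2.imwrite('pics/w3.png',optics.camera('wrist')[0][...,::-1])
```

```text
True 14.3833 [ 0.6 -2.5 -0. ] [ 0.46938885 -0.11648398  0.09779235] short of stop 0.010023433388644629
True 14.7583 [0.1 0.7 5.2] [ 0.46931221 -0.11653049  0.09068214]
```

View pics/w3.png

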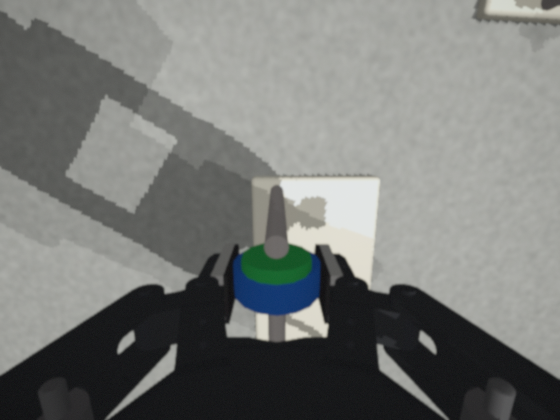

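The ring sits flush behind the green disc (px 277,265). The contact point is within 2 mm of the expected 8 mm. I give it a small confirming push, then release.

Run:
```python
from h import *
q=np.load('q.npy'); u=np.array([np.cos(q[2]),np.sin(q[2])]); e=np.array(monitor.read_state()['ee_pos'])
h=r.movel([*(e[:2]+.004*u),e[2]],feed=.01,max_force=5); st=monitor.read_state(); e2=np.array(st['ee_pos'])
print(h,np.round(st['wrist_force'],1),'advanced',(e2-e)[:2]@u)
jaws.grip(1.0); r.dwell(.2)
e=monitor.read_state()['ee_pos']
r.movel([e[0],e[1],.20],feed=.1,max_force=8); r.movel([e[0]-.05,e[1]-.05,.34],feed=.2); r.dwell(.5)
P=optics.camera_params('wrist');pic,d,W=cloud('wrist',P)
cv2.imwrite('pics/w4.png',pic[...,::-1])
pic,d,W=cloud('top'); a=cv2.resize(pic[190:270,330:430,::-1],(600,480),interpolation=2)
pic,d,W=cloud('side'); b=cv2.resize(pic[130:210,280:330,::-1],(300,480),interpolation=2)
cv2.imwrite('pics/ts4.png',cv2.resize(np.hstack([a,b]),(800,427)))
print(monitor.read_state()['t'])
```

```text
True [ 0.6 -0.3  2.4] advanced 1.943476093231764e-06
18.6
```

View pics/w4.png

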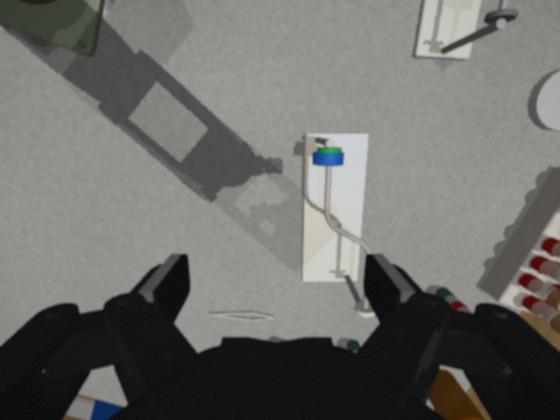

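View pics/ts4.png

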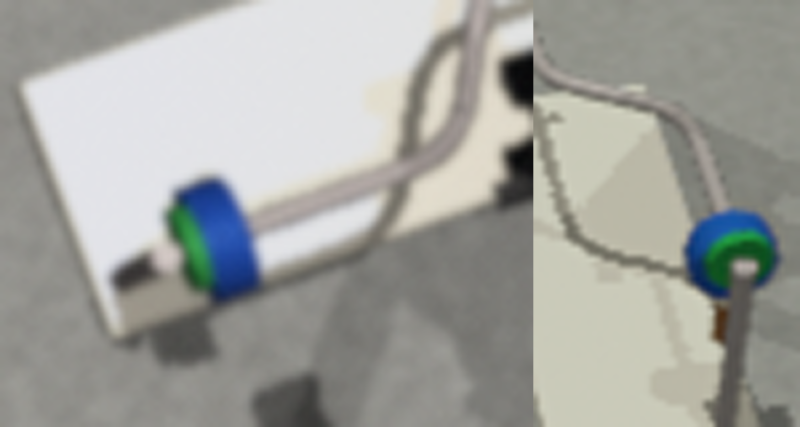

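Both views show the ring hanging flush behind the green disc, with the gripper clear. One numeric check of the gap follows.

Run:
```python
from h import *
q=np.load('q.npy'); u=np.array([np.cos(q[2]),np.sin(q[2])])
for c in('top','wrist'):
    P=optics.camera_params(c);pic,d,W=cloud(c,P); pc=pic.astype(int); rr,g,b=[pc[...,i] for i in range(3)]
    roi=(W[...,2]>.115)&(W[...,2]<.145)&(np.hypot(W[...,0]-.467,W[...,1]+.11)<.04)
    for n,m in(('blue',roi&(b>rr+50)&(b>g+30)),('green',roi&(g>rr+30)&(g>b+30))):
        L=(W[m][:,:2]-q[:2])@u; print(c,n,m.sum(),np.percentile(L,[2,10,50,90,98]).round(4), W[m].mean(0).round(3))
```

```text
top blue 174 [0.0923 0.0938 0.0994 0.1049 0.106 ] [ 0.469 -0.116  0.13 ]
top green 53 [0.1085 0.1089 0.1114 0.1133 0.1135] [ 0.465 -0.105  0.133]
wrist blue 345 [0.0926 0.0938 0.0997 0.1054 0.1064] [ 0.467 -0.116  0.128]
wrist green 100 [0.1082 0.1084 0.1106 0.1127 0.1128] [ 0.463 -0.106  0.132]
```

```bash
python3 -c "
from h import *
print(hand_in())"
```

```text
the job is handed in; nothing more can be done
None
```

The blue carrier is round both corners and hanging released against the green stop (measured gap 0–1 mm). The orange carrier was not touched, and the job is handed in at about 19 s of the 42 s allowed.

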